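Dip the sump with the gauge rod and show the reading

ROBOT

A 6-joint arm with a two-finger parallel gripper is mounted at the origin on a cart in front of the work surface, level with it; the furniture and walls round the work are solid. World frame = base frame: x ahead of the robot, y to its left, z up, the work surface at z = 0. Lengths are in mm, angles in rad, forces in N, time in s.
With the tool pointing down it reaches from about 275 to 750 mm from the base axis. Payload 10.2 kg.
Tool frame: the origin (TCP) lies on the front face of the gripper's body, between the roots of the fingers; the fingertips stand 73 mm ahead of it and the grasp point (between the pads) lies 54 mm ahead of it; z points along the fingers, y is the direction in which the jaws open and shut (so a half turn about z gives the same grasp; the last joint's range is limited). The gripper opens to 85 mm and grips with 20 to 120 N. Pads are 22 mm wide; open, the fingers measure 114 mm over their backs; the gripper's body (76 mm by 85 mm) begins 54 mm behind the grasp point. The pads swing forward as they close: fully open they stand 13 mm farther back than shut.
Start: joints at [-1.39, 0.313, 1.498, -0, 1.331, -0.223], TCP at [206.269, -482.789, 303.894] pointing down, gripper open.
Joint ranges: [-2.94, 2.94], [-0.97, 2.17], [0.19, 2.56], [-1.23, 4.37], [0.02, 3.11], [-2.88, 2.88]. Speed limits (rad/s): [2.39, 2.39, 3.01, 3.14, 3.14, 3.14].

INTERFACE

Orientations are given as a unit quaternion [w, x, y, z].
In Python, from rig import ctrl gives the robot as it stands.
- The arm moves only by the tool move_arm, never from a script. Its argument "series" is a list of rows, each a list of 3 entries, a list of its own where there are three numbers: the shift along the tool's x, y, z in mm, then the turn about the tool's z in degrees, then the opening, from 0 (shut) to 1 (fully open). In form: [[[tx, ty, tz], yaw, grip], ...]. A call has 1 to 10 rows; each row is the pose to reach, as a shift and turn from the pose commanded when the call began, along the tool's axes at that moment; what a row does not reach only later rows make up. A row lasts 1/8 s, in which the tool goes at most 62.5 mm and 10.7 degrees, less where a joint would pass 70% of its speed; a pose out of reach is approached as far as the arm can. A call with a gripper value outside its range is refused whole. The fingers move at their own pace and stop on an object; "force" is the grip in N (left out, the last holds). Time passes only in rows, so rows that repeat a pose let the fingers close. It gives the time, the measured TCP pose, the force and the opening at its end, in the units of the state.
- ctrl.sense(): the state, without advancing time (a new reading comes with each control period).
- ctrl.capture(name): name is "side" or "top"; returns (picture, depth): 384x512x3 uint8, red, green, blue; 384x512 float32, mm along the optical axis (not along the pixel's ray), 0 where there is no reading.
- ctrl.camera_model(name): a dict with "fov_y" (degrees; the focal length in pixels is half the picture's height over the tangent of half this angle, whatever the lens; pixels are square), "cx", "cy" (the principal point, pixels), "rvec" (rotation vector, rad) and "tvec" (3), from world to camera coordinates, as OpenCV has them. Camera axes: x right, y down, z forward; pixel columns grow to the right and rows downward; lengths in mm; the calibration is good to about 2 mm. A picture is of the moment at which its call begins. camera_model takes no time and is no camera call.
- ctrl.finish_job(): hands the job in, once; it reports no verdict.
The state is a dict: "time_s": time; "joints": joint angles; "dq": joint speeds; "tau": joint torques, N m; "eef_pos": TCP position; "ee_rot": TCP orientation; "force": force on the tool from outside, world axes, zero at the start; "wrist_torque": the same for the moment, N m; "grip_width": opening from 0.0 (shut) to 1.0 (fully open).
Only numpy, scipy, OpenCV 4.12 (cv2) and the standard library are available. Lean on these libraries where they do the work, as an engineer would, in place of code of your own. Each camera call takes 0.05 s, during which the arm holds its last target.

TASK

Press the vent plunger on top of the grey sump fully down and let it spring back, then take the gauge rod from its rest by the square grip and slide it, without forcing, into the slanting guide tube until its collar stops on the mouth of the tube. Draw the rod right out again and finish still holding it in the gripper, level and at rest, with its tip about 6 cm above the middle of the white reading tile. Do not touch the tile with the rod, and leave the other things on the worktop where they stand.

Things in the scene. Friction and masses are not known exactly. Their poses are not given: they have to be found in the camera images.
- gauge_rod: gauge rod, 120 g: steel shaft 8 mm thick, 120 mm long with dark rings; collar 31 mm across, 6 mm thick; square grey grip 15x15 mm from 18 to 118 mm behind the collar's front face. Origin at the centre of the collar's front face (tip side); +x runs along the shaft to the tip. Starts level in the rod rest, axis 50 mm above the worktop, grip free from above 35 to 95 mm behind the collar face
- rod_tip (a point): the end of the gauge rod's shaft, 120 mm from the body's origin along +x
- rod_rest: low aluminium plate (225x56x8 mm, fixed) with two black forks, 64 mm high and 10 mm thick, open at the top, that carry the rod: one under the shaft 70 mm ahead of the origin, one under the end of the grip 108 mm behind it. Origin on the worktop below the rod's collar; +x points the way the rod's tip points, z up
- sump: grey metal sump housing, fixed, 120x160 mm and 110 mm high, with one sloped face (its local +y side) that carries the guide tube and a vent plunger on its flat top. Origin at the centre of its underside, z up
- guide_tube: steel guide tube standing 50 mm out of the sump's sloped face, axis rising 35 degrees above level. Origin at the centre of the mouth; +z points out along the bore (up, away from the sump), so the rod goes in along -z. Bore 12 mm, flared to 26 mm over the last 18 mm; mouth rim 34 mm across, on which the rod's collar stops. The hollow behind takes the whole shaft
- vent_plunger (a joint): stroke of the vent plunger in m: 0 up, 0.012 fully down. A spring returns it; it takes 1.4 N to start and 5.6 N fully down
- plunger_top (a point): centre of the top of the vent plunger's round black button (26 mm across), 142 mm above the worktop when up; it moves straight down when pressed
- reading_tile: white reading tile on a dark foot, 100x80 mm, 20 mm high, fixed, with short black graduation lines. Origin at the centre of its underside, z up
- tile_middle (a point): the middle of the tile's top face, 20 mm above the worktop
- timer: bystander, to be left alone: small flat countdown timer, 57x63x17 mm; origin at the centre of its underside
- vial_1: bystander, to be left alone: small clear vial with black cap, 25 mm wide, 58 mm high; origin at the centre of its underside
- glass_rod_case: bystander, to be left alone: slim round case, 165 mm long, 18 mm thick, lying; it has no collar; origin at the centre of its underside
- amber_60: bystander, to be left alone: brown bottle, 40 mm wide, 82 mm high; origin at the centre of its underside
- ph_strips: bystander, to be left alone: flat carton, 52x82x24 mm; origin at the centre of its underside
- beaker_b: bystander, to be left alone: small glass beaker, 53 mm wide, 61 mm high; origin at the centre of its underside

How it is judged (in metres and radians):
On the way, in this order (a step that is already met when the one before it is completed fails the run):
1. the vent plunger is pressed fully down (value of joint vent_plunger above 0.0105 m), for 0.1 s.
2. the plunger is up again and the rod is in the guide tube with its collar on the mouth (value of joint vent_plunger below 0.002 m and distance between gauge_rod and guide_tube below 0.007 m and z of gauge_rod in the frame of guide_tube below 0.003 m and angle between the x axis of gauge_rod and the z axis of guide_tube, either way round below 0.09 rad and z of rod_tip in the frame of guide_tube below -0.11 m), for 0.2 s.
3. the rod is drawn right out of the tube (z of rod_tip in the frame of guide_tube above 0.01 m), for 0.1 s.
At the end, for the whole second after the job is handed in: The gripper still holds the rod, which is level within 7 degrees and at rest, touching nothing else; its tip is within 30 mm sideways of the middle of the reading tile and 30 to 95 mm above the tile's top; the plunger is up (angle between gauge_rod's own x axis and vertical between 1.44 and 1.7 rad and horizontal distance between rod_tip and tile_middle below 0.03 m and z of rod_tip in the frame of reading_tile between 0.05 and 0.115 m and height (world z) of gauge_rod above 0.05 m and contact force between the fingers and gauge_rod above 1 N and linear speed of gauge_rod below 0.03 m/s and angular speed of gauge_rod below 0.2 rad/s and value of joint vent_plunger below 0.002 m and contact force between gauge_rod and rod_rest below 0.2 N and contact force between gauge_rod and sump below 0.2 N and contact force between gauge_rod and reading_tile below 0.2 N and contact force between gauge_rod and timer below 0.2 N and contact force between gauge_rod and vial_1 below 0.2 N and contact force between gauge_rod and glass_rod_case below 0.2 N and contact force between gauge_rod and amber_60 below 0.2 N and contact force between gauge_rod and ph_strips below 0.2 N and contact force between gauge_rod and beaker_b below 0.2 N); the arm keeps its last pose, push and grip.
It fails at once if the rod is forced against the tube or sump (over 40 N) (contact force between gauge_rod and sump above 40 N).
It fails at once if the rod touches the reading tile (contact force between gauge_rod and reading_tile above 0.5 N).
It fails at once if one of the other things on the worktop is moved more than 3 cm (distance of any of timer, vial_1, glass_rod_case, amber_60, ph_strips, beaker_b from where it was at the start of the episode above 0.03 m).
It also fails if it takes over 69 s, if anything falls off the work surface, if the arm or the gripper's body presses on something with over 40 N, if the wrist force passes 120 N, or if a joint passes its speed limit or range.

## Working session

There is one attempt and no reset: what is moved stays moved. The work goes in short steps, Python scripts to look and compute and a tool call to move; the robot and the scene stay as the last step left them, time stands still between calls to the robot, and variables do not carry over. Pictures are saved under pics/ and viewed, and the job is handed in when it is done.

Besides the shell and the picture viewer there is one more tool, called after "Call:" as name(argument=value, ...), one argument or row to a line, values as JSON. move_arm: Moves the arm, as the interface text tells. Its arguments: {"type":"object","properties":{"series":{"type":"array","items":{"type":"array"}},"force":{"type":"number"}},"required":["series"]}

```bash
ls -la; mkdir -p pics; cat > h.py <<'E'
import numpy as np,cv2
from rig import ctrl
def shot(n,f):
    im,d=ctrl.capture(n); cv2.imwrite(f'pics/{f}.png',im[:,:,::-1]); np.save(f'pics/{f}.npy',d); return im,d
def cam(n):
    m=ctrl.camera_model(n); f=192/np.tan(np.radians(m['fov_y'])/2)
    R=cv2.Rodrigues(np.array(m['rvec'],float))[0]; return f,m['cx'],m['cy'],R,np.array(m['tvec'],float).ravel()
def px2w(n,u,v,d=None,z=None):
    f,cx,cy,R,t=cam(n); r=np.array([(u-cx)/f,(v-cy)/f,1.])
    C=-R.T@t; w=R.T@r
    s=d if d is not None else (z-C[2])/w[2]
    return C+s*w
def w2px(n,p):
    f,cx,cy,R,t=cam(n); q=R@np.array(p,float)+t; return f*q[0]/q[2]+cx,f*q[1]/q[2]+cy
def cloud(n,d):
    f,cx,cy,R,t=cam(n); v,u=np.mgrid[0:384,0:512]; q=np.stack([(u-cx)/f*d,(v-cy)/f*d,d],-1)
    return (q-t)@R
def big(f,u0,v0,u1,v1,k,out):
    im=cv2.imread(f'pics/{f}.png')[v0:v1,u0:u1]; cv2.imwrite(f'pics/{out}.png',cv2.resize(im,None,fx=k,fy=k,interpolation=cv2.INTER_CUBIC))
E
python3 - <<'E'
from h import *
for n in ('top','side'):
    print(ctrl.camera_model(n)); shot(n,n+'0')
print(ctrl.sense())
E
```

```text
total 12
drwxr-xr-x  3 agent agent 4096 Dec  6 19:26 .
drwxr-xr-x 23 root  root  4096 Dec  6 19:26 ..
drwxr-xr-x  2 agent agent 4096 Dec  6 19:26 pics
{'fov_y': 46.965809348581416, 'cx': 258.2910810090825, 'cy': 190.51892709506276, 'rvec': array([ 2.19368929, -2.19108713,  0.07957921]), 'tvec': array([-124.08323012,  550.24687799, 1447.34437463])}
{'fov_y': 46.6592017777647, 'cx': 261.0219511343849, 'cy': 191.66655122396827, 'rvec': array([ 0.17570392, -2.55603181,  1.69976553]), 'tvec': array([ 512.5185827 ,  179.54974831, 1134.0073548 ])}
{'time_s': 0.1, 'joints': array([-1.39041779e+00,  3.13397190e-01,  1.49833971e+00, -8.16648768e-06,
        1.33099114e+00, -2.23428929e-01]), 'dq': array([ 4.80782815e-05, -9.70809519e-04, -2.11812750e-03,  1.17572492e-03,
       -1.18285491e-03, -9.90265986e-04]), 'tau': array([ 2.22371367e-03, -4.12900043e+01, -2.60140908e+01, -2.34004783e-04,
        3.00836917e-03,  1.25405077e-05]), 'eef_pos': array([ 206.23210743, -482.64582047,  303.39869939]), 'ee_rot': array([-5.67647381e-04,  9.79686236e-01,  2.00535675e-01,  8.25384192e-06]), 'force': array([ 0.7165209 ,  0.56323384, -0.32364625]), 'wrist_torque': array([-0.02600432,  0.00918246, -0.00335953]), 'grip_width': 0.9995863445583456}
```

View pics/top0.png

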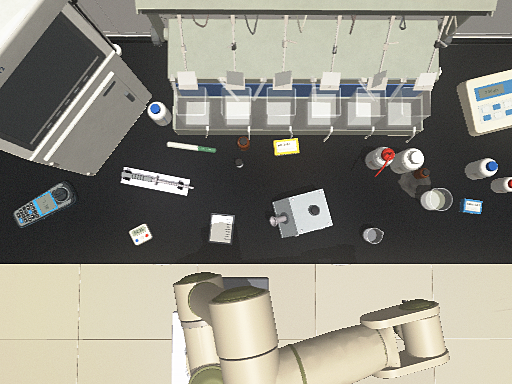

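View pics/side0.png

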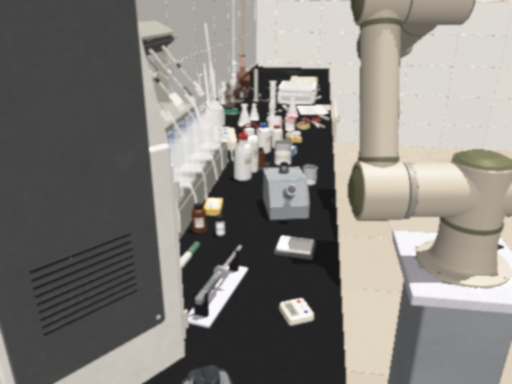

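```bash
python3 - <<'E'
from h import *
big('top0',110,120,400,255,2.7,'t1'); big('side0',170,150,340,340,3.1,'s1')
print(px2w('top',256,190,z=0),px2w('top',300,190,z=0),px2w('top',256,230,z=0))
E
```

```text
[ 553.31176822 -115.87963482    0.        ] [ 553.52689849 -263.74692976    0.        ] [ 419.48542994 -116.04874019    0.        ]
```

View pics/t1.png

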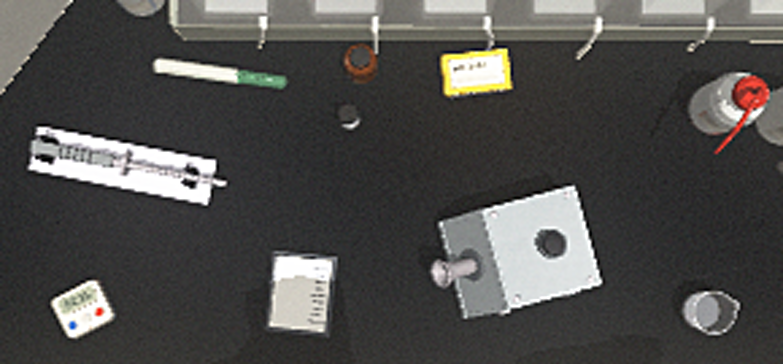

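View pics/s1.png

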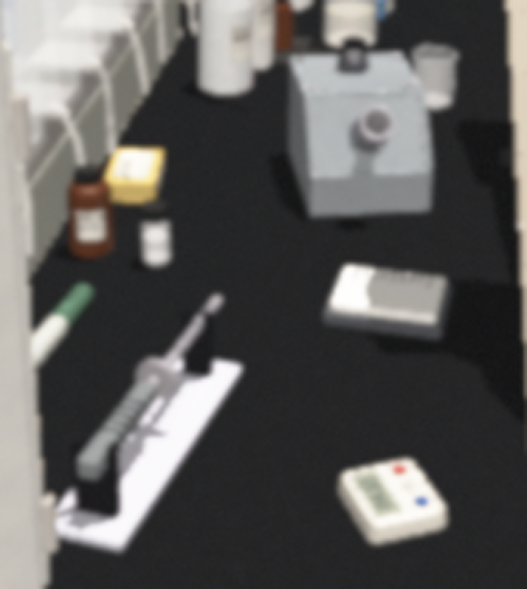

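```bash
python3 - <<'E'
from h import *
d=np.load('pics/top0.npy'); P=cloud('top',d); im=cv2.imread('pics/top0.png')
x,y,z=P[...,0],P[...,1],P[...,2]
roi=np.zeros(z.shape,bool)
def reg(u0,v0,u1,v1):
    r=roi.copy(); r[v0:v1,u0:u1]=1; return r
print('table z',np.median(z[reg(215,190,260,205)]))
# rest plate
m=reg(110,155,205,205)&(im.min(2)>150)&(z<25)
c=cv2.minAreaRect(P[m][:,:2].astype(np.float32)); print('plate',c, np.median(z[m]))
m=reg(110,155,205,205)&(z>30)
Q=P[m]; print('rodpts',len(Q),Q.min(0),Q.max(0)); 
v=cv2.fitLine(Q[:,:2].astype(np.float32),cv2.DIST_HUBER,0,.01,.01).ravel();print('line',v, np.degrees(np.arctan2(v[1],v[0])))
m=reg(200,205,245,250)&(z>10)&(z<30); c=cv2.minAreaRect(P[m][:,:2].astype(np.float32)); print('tile',c,m.sum(),np.median(z[m]))
m=reg(265,180,340,245)&(z>100)&(z<120); c=cv2.minAreaRect(P[m][:,:2].astype(np.float32)); print('sumptop',c,m.sum(),np.median(z[m]))
m=reg(300,200,330,222)&(z>130); print('plunger',P[m].mean(0),m.sum())
m=reg(265,200,292,235)
for r in range(208,228): print(r,' '.join('%3d'%k for k in z[r,264:296]))
E
```

```text
table z 0.4045874187481324
plate ((583.6787719726562, 222.88638305664062), (229.02798461914062, 55.548118591308594), 78.89530181884766) 8.486387047704092
rodpts 351 [ 455.7465123  -111.84103538   32.03526258] [ 613.07762655  320.2118425  1480.79732335]
line [2.3184350e-01 9.7275311e-01 5.8240656e+02 2.1705968e+02] 76.59437
tile ((425.0850524902344, -1.0636558532714844), (79.58704376220703, 99.08863067626953), 84.76750183105469) 668 19.38528958884936
sumptop ((472.549560546875, -253.17279052734375), (119.98149108886719, 177.2567596435547), 15.081905364990234) 1415 110.15287588823374
plunger [ 482.35673101 -282.39768321  229.75677614] 61
208   1  -1   0   1   4   7  -2  -1   0   3  48  45  53  51  60  60  68  72  74  74  82  86  94  92  99 101 106 110  99 110 110 108
209   3   0  -3  -1  -2   1   0  -5  -4  -1  34  40  51  53  52  64  59  73  66  80  85  95  88  93  91  96 114 112 115 110 104 110
210   6   6   0   1   3   0   0  -1   3   0  17  45  46  57  57  62  64  66  77  78  76  85  87  91  96 100 102 104 109 108 107 108
211   1   1   1   7   1  -2   7   6   3   4   2  42  47  55 
[... 1484 characters left out ...]
  80  87  83  84  94  91 105 101 102 108
223 -10   3   5   0   1   1   0  87  88  95  95  94 120 110  95  47  50  55  50  60  74  76  79  80  80  84  88  91  99 100 109 108
224   0   0  -1   3  -4   5  -5  92  99  95  96  97 111  99  30  45  48  47  52  60  64  71  74  76  87  82  84  92  96 100 103 107
225   0   1   0   0   2  -1  -4   2  99  94 101 110 111   3  17  38  41  51  57  59  63  66  72  68  80  83  84  93  93 102 100 104
226  -2   0   1   1   0   0   2   0  -2   1 104  -2   4   0  -4  47  50  48  49  60  66  64  68  78  80  85  85  95  97  99  97 104
227  -2   0   2  -2  -2   0  -5  -4   9   1  -4   3  -1   0  -2  45  39  47  55  52  61  62  69  83  76  81  80  87  93  97  96 102
```

```bash
python3 - <<'E'
from h import *
D=np.stack([ctrl.capture('top')[1] for _ in range(8)]); D[D==0]=np.nan
d=np.nanmedian(D,0); np.save('pics/topmed.npy',d)
D=np.stack([ctrl.capture('side')[1] for _ in range(6)]); D[D==0]=np.nan
np.save('pics/sidemed.npy',np.nanmedian(D,0))
E
cat > m.py <<'E'
from h import *
d=np.load('pics/topmed.npy'); P=cloud('top',d); im=cv2.imread('pics/top0.png')
x,y,z=P[...,0],P[...,1],P[...,2]
def reg(u0,v0,u1,v1):
    r=np.zeros(z.shape,bool); r[v0:v1,u0:u1]=1; return r
def rect(m):
    m=cv2.morphologyEx(m.astype(np.uint8),cv2.MORPH_OPEN,np.ones((3,3)))>0
    return cv2.minAreaRect(P[m][:,:2].astype(np.float32)),m.sum()
# rod
m=reg(110,155,235,205)&(z>40)&(z<80); Q=P[m]
v=cv2.fitLine(Q[:,:2].astype(np.float32),cv2.DIST_HUBER,0,.01,.01).ravel();a=np.degrees(np.arctan2(v[1],v[0]));print('rod line',v,a)
s=(Q[:,:2]-v[2:])@v[:2]; t=(Q[:,:2]-v[2:])@np.array([-v[1],v[0]])
for k in range(-140,150,5):
    b=(s>=k)&(s<k+5)
    if b.sum(): print(k,b.sum(),'z',round(Q[b,2].max(),1),round(np.median(Q[b,2]),1),'t',t[b].min().round(1),t[b].max().round(1),t[b].mean().round(1))
print('rest',rect(reg(110,155,205,205)&(im.min(2)>150)&(abs(z-8)<5)))
print('tile',rect(reg(200,205,245,250)&(abs(z-20)<6)))
m=reg(290,180,340,245)&(abs(z-110)<4); print('top',rect(m))
m=reg(300,200,330,222)&(z>125)&(z<160); print('plunger',P[m].mean(0),np.median(P[m],0),m.sum())
m=reg(274,190,292,213)&(z>55)&(z<105); A=np.c_[P[m][:,:2],np.ones(m.sum())]; co=np.linalg.lstsq(A,P[m][:,2],rcond=None)[0]; print('slope',co,np.degrees(np.arctan2(co[1],co[0])),np.degrees(np.arctan(np.hypot(*co[:2]))))
for r in range(215,228): print(r,' '.join('%3d'%k for k in z[r,268:292]))
E
python3 m.py; python3 -c "
from h import *
big('top0',255,180,340,245,9,'t2');big('side0',250,160,330,225,9,'s2');big('top0',110,155,205,205,8,'t3')"
```

```text
rod line [1.8968812e-01 9.8184437e-01 5.8129950e+02 2.1073595e+02] 79.065414
-130 1 z 51.5 51.5 t 1.5 1.5 1.5
-125 3 z 53.8 53.2 t -1.6 2.2 -0.1
-120 5 z 55.0 53.3 t -3.6 3.4 0.5
-115 4 z 54.3 52.7 t -3.0 4.0 -0.1
-110 4 z 54.6 53.7 t -1.7 2.1 0.2
-105 3 z 54.4 52.8 t -3.8 2.8 -0.5
-100 6 z 55.9 53.7 t -3.0 3.9 0.5
-95 2 z 53.7 52.8 t -1.8 1.4 -0.2
-90 4 z 55.4 53.9 t -1.1 2.7 0.8
-85 15 z 65.2 55.2 t -11.2 10.6 -1.0
-80 13 z 67.6 54.2 t -11.5 11.2 0.0
-75 2 z 54.7 53.9 t -1.3 2.0 0.4
-70 5 z 55.3 52.7 t -3.9 3.1 0.2
-65 4 z 56.1 52.9 t -3.2 3.7 -0.4
-60 4 z 55.3 54.7 t -2.0 1.9 -0.0
-55 4 z 56.4 55.2 t -4.1 3.1 0.3
-50 5 z 54.9 53.8 t -3.3 3.6 -0.4
-45 2 z 56.4 55.2 t -2.0 1.3 -0.4
-40 4 z 55.0 54.4 t -1.4 2.4 0.5
-35 5 z 54.6 52.5 t -4.1 3.6 -0.2
-30 4 z 54.3 53.3 t -2.9 1.0 -0.9
-25 3 z 54.7 52.8 t -1.6 2.3 0.8
-20 4 z 54.1 53.3 t -3.5 2.9 -0.4
-15 3 z 53.6 51.7 t -2.9 3.4 0.3
-10 20 z 67.5 54.2 t -15.2 14.8 0.0
-5 12 z 67.1 64.2 t -14.3 12.5 -2.1
0 3 z 55.7 54.1 t -2.9 3.5 0.3
5 6 z 57.3 54.5 t -2.2 4.6 1.2
10 7 z 59.5 56.1 t -7.2 6.1 -0.5
15 8 z 59.2 57.5 t -6.5 6.6 0.0
20 7 z 5
[... 1828 characters left out ...]
  96  93  90  87  83  78  83  84  88  86  92  96
222  -1  -2  91  92  93  90  89  91 114 111 105 101  94  86  60  70  72  76  82  84  83  87  89  95
223   2   0   0  91  97  93  94  95 114 113  98  44  49  53  55  61  72  78  80  80  81  84  89  95
224   0   1   0  92  94  96  98  98 114 104  32  45  43  51  57  62  66  68  75  75  82  86  90  93
225   0   1   1   0  96  99 103 108 106   1  14  45  47  51  57  56  63  67  71  74  78  81  86  90
226   1   1   0   1   1   0 105  -2   0  -3   0  45  46  51  54  59  61  66  70  75  76  83  85  88
227   1  -2   0   1   0   3   0   0   0  -2  -1  41  43  46  54  58  61  66  68  72  77  79  86  91<stdin>:5: RuntimeWarning: All-NaN slice encountered
```

View pics/t2.png

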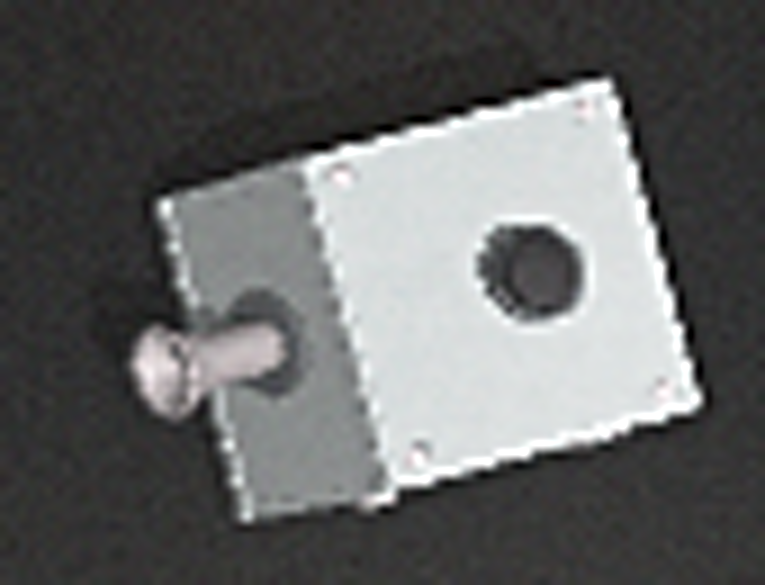

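View pics/t3.png

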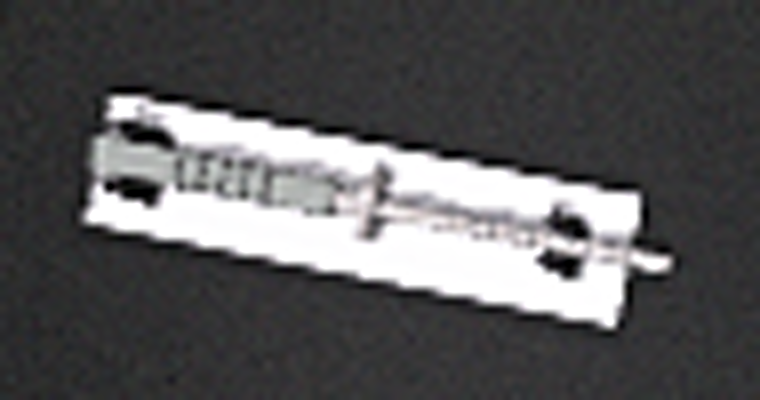

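View pics/s2.png

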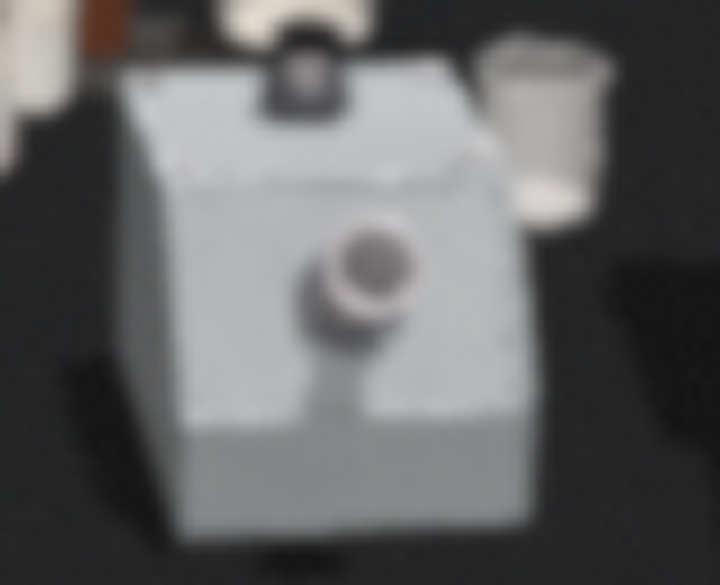

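```bash
python3 - <<'E'
from h import *
big('top0',262,208,302,238,18,'t4');big('side0',278,176,308,206,20,'s4')
ds=np.load('pics/sidemed.npy'); P=cloud('side',ds)
for r in range(183,200): print(r,' '.join('%d/%d/%d'%tuple(P[r,c]) for c in range(285,299,2)))
E
```

```text
183 473/-223/100 468/-226/99 461/-226/100 455/-228/100 449/-228/100 443/-230/99 437/-233/98
184 473/-223/97 467/-222/98 461/-223/98 453/-179/116 447/-179/116 443/-229/97 437/-231/96
185 473/-220/95 467/-220/95 458/-175/114 452/-177/113 446/-176/114 441/-177/114 437/-228/94
186 473/-218/92 467/-221/92 458/-175/111 452/-181/108 446/-180/109 440/-177/111 437/-227/91
187 472/-216/90 463/-171/108 458/-176/107 452/-183/105 446/-181/106 440/-178/107 437/-225/89
188 472/-211/89 463/-167/107 458/-178/103 453/-186/100 446/-180/103 440/-176/105 436/-221/87
189 472/-209/86 463/-168/103 458/-184/97 453/-191/95 446/-185/98 440/-177/101 434/-173/103
190 472/-207/84 463/-164/102 459/-202/87 453/-196/90 446/-183/95 440/-174/99 434/-173/100
191 471/-206/81 463/-164/99 460/-214/78 453/-204/83 446/-181/93 440/-173/97 436/-218/78
192 471/-202/79 462/-162/96 457/-171/93 453/-207/78 446/-176/92 439/-167/96 435/-215/76
193 471/-200/77 464/-190/82 456/-161/94 451/-168/92 445/-167/93 439/-164/94 435/-217/72
194 471/-199/74 464/-196/76 458/-184/81 450/-161/91 445/-162/92 441/-210/71 435/-213/70
195 470/-196/72 465/-202/70 458/-192/74 452/-198/72 447/-203/71 441/-210/68 435/-211/68
196 470/-195/69 464/-199/68 458/-200/68 452/-199/69 446/-202/68 441/-208/66 435/-208/66
197 470/-195/66 464/-195/66 458/-194/67 452/-199/65 446/-199/66 441/-206/63 434/-206/63
198 470/-198/61 464/-193/64 458/-195/63 452/-196/64 446/-202/61 440/-203/61 434/-207/60
199 470/-195/59 464/-197/59 458/-197/59 452/-198/59 446/-199/59 440/-201/59 434/-204/58
```

View pics/t4.png

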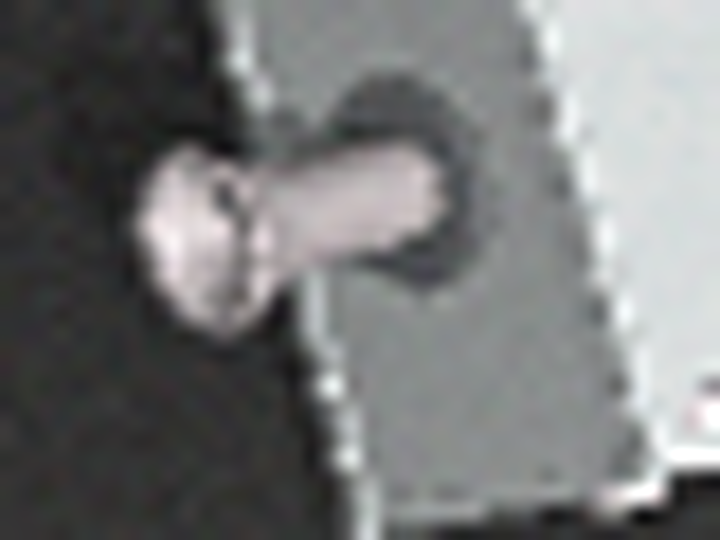

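View pics/s4.png

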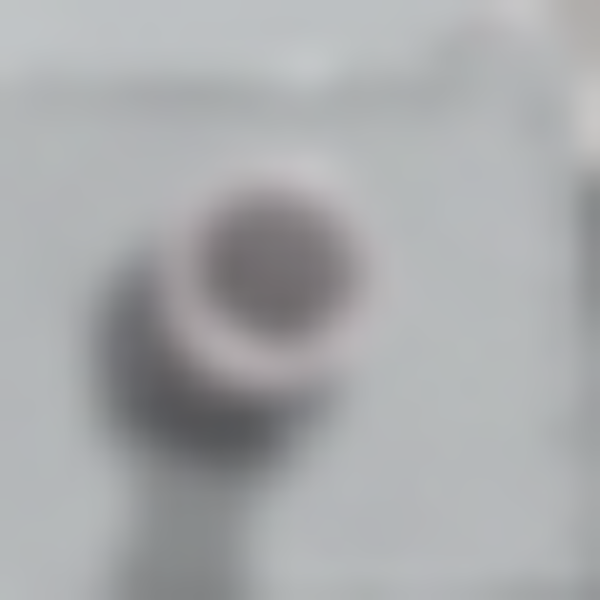

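```bash
cat > fit.py <<'E'
from h import *
from scipy.optimize import least_squares
az=np.radians(105.0); n=np.array([np.cos(az)*np.cos(.6109),np.sin(az)*np.cos(.6109),np.sin(.6109)])
e1=np.array([-np.sin(az),np.cos(az),0]); e2=np.cross(n,e1)
print('top pick',px2w('top',273.4,221.3,z=104), 'side pick',px2w('side',278+271/20,176+270/20,z=104))
for cn,f,(u0,v0,u1,v1) in (('top','topmed',(266,213,282,229)),('side','sidemed',(282,180,302,200))):
    P=cloud(cn,np.load(f'pics/{f}.npy'))[v0:v1,u0:u1].reshape(-1,3)
    c=np.array([449,-170,103.5])
    for it in range(30):
        q=P-c; h=q@n; r=np.hypot(q@e1,q@e2)
        m=(abs(h)<6)&(r>11)&(r<19)
        A=np.c_[q[m]@e1,q[m]@e2]
        s=least_squares(lambda s:np.hypot(A[:,0]-s[0],A[:,1]-s[1])-15,[0,0],loss='soft_l1').x
        c=c+n*np.median(h[m])+.5*(s[0]*e1+s[1]*e2)
    print(cn,m.sum(),c)
for c in ([449,-170,103.5],):
    print(w2px('top',c),w2px('side',c))
E
python3 fit.py
```

```text
top pick [ 449.01974744 -169.8130064   104.        ] side pick [ 450.1277826  -166.93283261  104.        ]
top 49 [ 450.63331974 -170.01702125  104.55583036]
side 53 [ 450.76409042 -169.82384935  103.30710441]
(np.float64(273.45334800306233), np.float64(221.305625148042)) (np.float64(292.0018922560017), np.float64(189.28326524356086))
```

```bash
cat >> h.py <<'E'
def rel(cmd,tgt):
    """cmd,tgt: (x,y,z,phi_deg) -> tx,ty,tz,yaw"""
    a=np.radians(cmd[3]); dx,dy=tgt[0]-cmd[0],tgt[1]-cmd[1]
    return np.round([dx*np.cos(a)+dy*np.sin(a),dx*np.sin(a)-dy*np.cos(a),cmd[2]-tgt[2],cmd[3]-tgt[3]],1)
def phi():
    w,x,y,z=ctrl.sense()['ee_rot']; return np.degrees(np.arctan2(2*(x*y+w*z),1-2*(y*y+z*z)))
E
python3 - <<'E'
from h import *
s=ctrl.sense();p=phi();print(s['time_s'],p)
print(rel((206.269,-482.789,303.894,p),(484,-294.4,235,p)))
E
```

```text
0.8 23.13744852608468
[329.4 -64.1  68.9   0. ]
```

Call:
move_arm(
  series=[
    [[50,-10,0],0,0],
    [[105,-20,0],0,0],
    [[160,-31,10],0,0],
    [[215,-42,25],0,0],
    [[270,-52,45],0,0],
    [[315,-61,60],0,0],
    [[329.4,-64.1,68.9],0,0],
    [[329.4,-64.1,68.9],0,0],
    [[329.4,-64.1,68.9],0,0],
  ],
)

```text
time_s: 1.92
eef_pos: [483.2, -295.5, 235.6]
ee_rot: [0.0, 0.98, 0.2, 0.0]
force: [0.2, -1.1, 1.0]
grip_width: 0.001
```

Call:
move_arm(
  series=[
    [[0,0,12],0,0],
    [[0,0,20],0,0],
    [[0,0,26],0,0],
    [[0,0,31],0,0],
    [[0,0,34],0,0],
    [[0,0,34],0,0],
    [[0,0,34],0,0],
  ],
)

```text
time_s: 2.8
eef_pos: [483.8, -294.7, 202.5]
ee_rot: [0.001, 0.98, 0.201, -0.0]
force: [-8.4, 1.2, 14.2]
grip_width: 0.004
```

```bash
python3 - <<'E'
from h import *
c=(484,-294.4,201.1,23.137)
for t in ((484,-294.4,250,23.137),(592,265.7,190,79.1)): print(rel(c,t))
E
```

```text
[  0.    0.  -48.9   0. ]
[ 319.4 -472.6   11.1  -56. ]
```

Call:
move_arm(
  series=[
    [[0,0,0],0,0],
    [[0,0,0],0,0],
    [[0,0,-20],0,0],
    [[0,0,-50],0,0],
    [[0,0,-50],0,0],
  ],
)

```text
time_s: 3.42
eef_pos: [484.7, -294.7, 252.8]
ee_rot: [0.002, 0.98, 0.201, 0.001]
force: [0.3, -0.1, 0.2]
grip_width: 0.002
```

Call:
move_arm(
  series=[
    [[32,-47,0],-6,1],
    [[64,-94,0],-12,1],
    [[96,-142,0],-18,1],
    [[128,-189,0],-24,1],
    [[160,-236,0],-30,1],
    [[192,-284,10],-36,1],
    [[224,-331,20],-42,1],
    [[256,-378,35],-48,1],
    [[288,-425,50],-53,1],
    [[319.4,-472.6,61.1],-56,1],
  ],
)

```text
time_s: 4.68
eef_pos: [591.7, 267.6, 187.9]
ee_rot: [-0.001, 0.77, 0.638, -0.001]
force: [0.7, -0.4, -0.8]
grip_width: 0.998
```

Call:
move_arm(
  series=[
    [[0,0,0],0,1],
    [[0,0,0],0,1],
    [[0,0,0],0,1],
  ],
)

```text
time_s: 5.05
eef_pos: [592.2, 264.5, 190.1]
ee_rot: [0.0, 0.771, 0.636, 0.0]
force: [0.5, -0.0, 0.5]
grip_width: 0.999
```

```bash
python3 - <<'E'
from h import *
print(ctrl.sense()['eef_pos'],phi(),ctrl.sense()['joints'])
shot('top','top1'); shot('side','side1'); big('top1',100,140,230,240,6,'t5'); big('side1',170,200,300,340,4,'s5')
E
```

```text
[592.1852431  264.48444217 190.05708659] 79.03688774967688 [ 2.39750961e-01  6.81147976e-01  1.23012939e+00 -7.55901428e-06
  1.23017639e+00  4.31095894e-01]
```

View pics/t5.png

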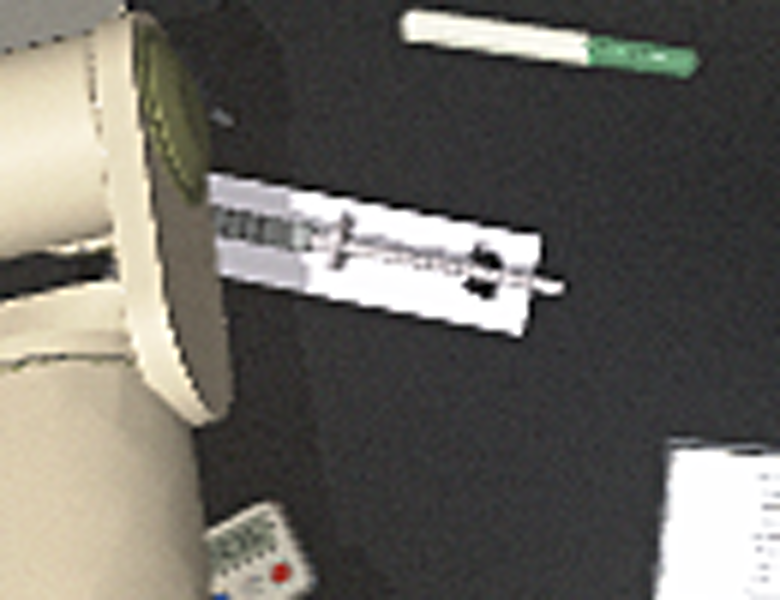

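View pics/s5.png

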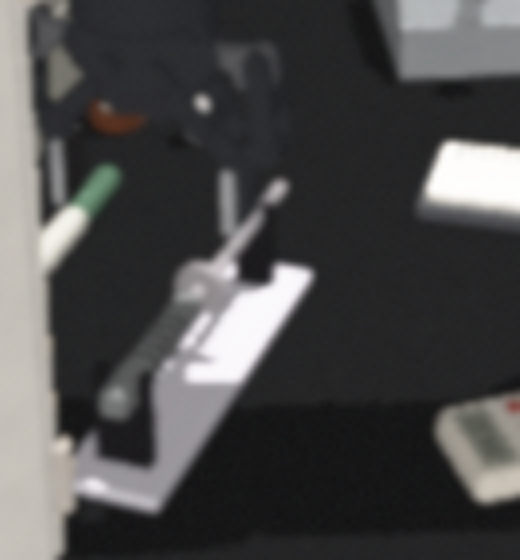

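Call:
move_arm(
  series=[
    [[0,0,40],0,1],
    [[0,0,75],0,1],
    [[0,0,86],0,1],
    [[0,0,86],0,1],
    [[0,0,86],0,1],
  ],
)

```text
time_s: 5.78
eef_pos: [592.7, 265.7, 105.6]
ee_rot: [0.001, 0.771, 0.637, 0.001]
force: [0.1, -0.9, 0.3]
grip_width: 0.999
```

Call:
move_arm(
  series=[
    [[0,0,0],0,0],
    [[0,0,0],0,0],
    [[0,0,0],0,0],
    [[0,0,0],0,0],
    [[0,0,0],0,0],
    [[0,0,0],0,0],
  ],
  force=20,
)

```text
time_s: 6.52
eef_pos: [592.1, 265.7, 104.0]
ee_rot: [0.0, 0.771, 0.637, 0.0]
force: [-0.3, -0.2, 1.0]
grip_width: 0.173
```

Call:
move_arm(
  series=[
    [[0,0,-15],0,0],
    [[0,0,-35],0,0],
    [[0,0,-65],0,0],
    [[0,0,-96],0,0],
    [[0,0,-96],0,0],
    [[0,0,-96],0,0],
  ],
)

```text
time_s: 7.28
eef_pos: [591.7, 265.6, 199.4]
ee_rot: [-0.0, 0.771, 0.637, -0.0]
force: [0.3, -1.4, -2.3]
grip_width: 0.167
```

```bash
python3 - <<'E'
from h import *
print(ctrl.sense()['eef_pos'],phi(),ctrl.sense()['force'])
shot('top','top2'); shot('side','side2'); big('side2',160,150,320,340,4,'s6')
E
```

```text
[591.66723566 265.58531739 199.36215206] 79.13368274679648 [ 0.32764312 -1.42106782 -2.25601329]
```

View pics/s6.png

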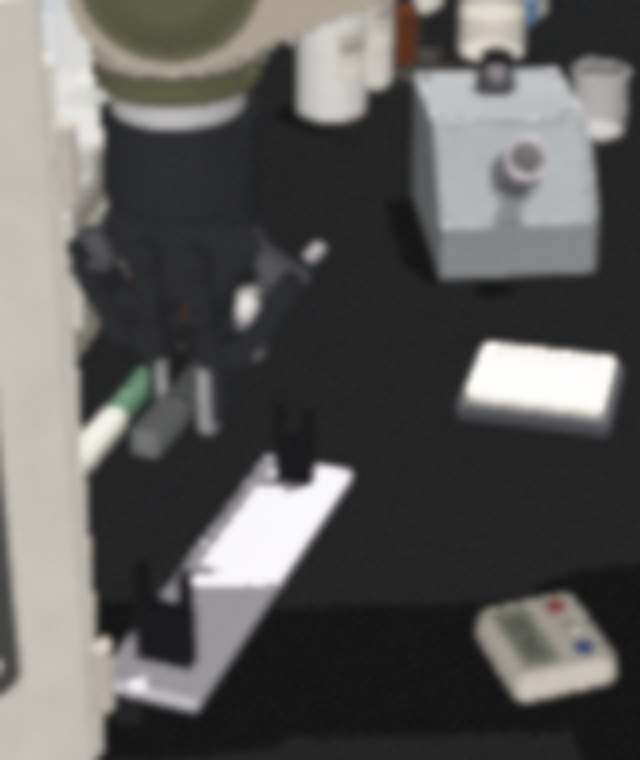

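```bash
cat > rod.py <<'E'
from h import *
import sys
def rod(f,box,zlo,zhi,cn='top'):
    d=np.load(f'pics/{f}.npy'); P=cloud(cn,d); u0,v0,u1,v1=box
    Q=P[v0:v1,u0:u1].reshape(-1,3); Q=Q[(Q[:,2]>zlo)&(Q[:,2]<zhi)]
    return Q
E
python3 - <<'E'
from rod import *
Q=rod('top2',(110,150,240,210),60,200)
u=-np.array([.1897,.9818]); s=(Q[:,:2]-[592,265.7])@u; t=(Q[:,:2]-[592,265.7])@np.array([-u[1],u[0]])
for k in range(0,220,6):
    b=(s>=k)&(s<k+6)&(abs(t)<25)
    if b.any(): print(k,b.sum(),Q[b,2].round(0).astype(int)[:12],t[b].round(0)[:12])
E
```

```text
6 7 [144 139 148 148 140 150 135] [20. 17. 14. 11. 12.  8.  9.]
12 10 [173 171 154 154 153 154 154 156 153 151] [18. 15.  4.  5.  2.  2. -1. -4. -7. -7.]
18 11 [155 154 156 151 156 154 150 154 153 147 139] [ 6.  6.  3.  3. -1. -0.  1. -4. -3. -6. -7.]
24 10 [155 158 152 153 153 154 156 151 157 150] [ 7.  4.  5.  1.  2. -3. -2. -1. -6. -5.]
30 10 [152 151 153 147 149 150 156 152 151 155] [ 5.  6.  2.  3. -1. -0. -5. -4. -7. -7.]
36 10 [152 153 152 155 152 154 154 153 158 153] [ 6.  7.  3.  4.  0.  1. -3. -3. -6. -6.]
42 10 [152 146 147 149 153 146 148 151 149 148] [ 4.  5.  2.  2. -2. -1. -1. -5. -4. -4.]
48 6 [148 144 148 150 148 148] [ 3.  4. -0.  0. -3. -3.]
54 12 [155 147 158 162 157 161 163 154 155 155 155 147] [ 13.  14.  10.   6.   4.   0.  -3.  -6.  -9.  -8. -12. -14.]
60 25 [152 157 146 161 158 146 162 152 140 162 151 143] [14. 11. 12.  7.  8.  9.  4.  5.  6.  1.  2.  3.]
66 5 [146 153 148 148 147] [ 3. -0.  0.  1. -3.]
72 6 [147 146 153 151 147 146] [ 2.  2. -2. -2. -1. -4.]
78 4 [146 147 148 151] [ 3. -0.  0. -3.]
84 5 [153 149 157 148 151] [ 3.  4.  0. -3. -2.]
90 4 [150 1
[... 184 characters left out ...]
. -1.  0. -4. -4.]
114 4 [149 151 145 150] [ 4.  1. -3. -2.]
120 5 [153 149 147 153 147] [ 1.  2. -2. -1. -4.]
126 7 [148 145 148 144 152 148 148] [ 2.  3.  4. -0. -0. -4. -3.]
132 9 [ 64 153 147  61 149 148  65  67  63] [ 11.   0.   1.   8.  -2.  -2.  -9.  -8. -11.]
138 9 [150 151  65  66 148 151 147  63  69] [  2.   2.   9.   9.  -1.  -1.  -4.  -8. -11.]
144 6 [147 148 148 145 148 151] [ 3.  4. -0.  1. -3. -3.]
150 4 [149 149 148 151] [ 1.  2. -2. -1.]
156 6 [151 151 152 145 146 150] [ 2.  3. -1. -0. -4. -3.]
162 6 [146 144 150 149 145 149] [ 3.  4.  0.  1. -2. -2.]
168 5 [148 150 152 150 148] [ 2.  2. -2. -1. -4.]
174 5 [149 144 148 151 150] [ 3.  4. -0.  0. -3.]
180 2 [144 152] [ 1. -3.]
```

```bash
cat > path.py <<'E'
from h import *
M=np.array([450,-170,104.]); az=np.radians(105); o=np.array([np.cos(az),np.sin(az)])
L=184.
def tcp(tip_a,tip_z,th,dz=0):
    th=np.radians(th); a=tip_a+L*np.cos(th); z=tip_z+L*np.sin(th)
    return (*(M[:2]+a*o),M[2]+z+54+dz,105.)
if __name__=='__main__':
    c=(592,265.7,200,79.1)
    print(tcp(25,-3,0,45),rel(c,tcp(25,-3,0,45)))
E
python3 path.py
```

```text
(np.float64(395.90681957357316), np.float64(31.878497694415273), np.float64(200.0), 105.0) [-266.7 -148.3    0.   -25.9]
```

Call:
move_arm(
  series=[
    [[-20,-11,0],-2,0],
    [[-60,-33,0],-5,0],
    [[-105,-58,0],-10,0],
    [[-150,-83,0],-15,0],
    [[-195,-108,0],-20,0],
    [[-235,-130,0],-24,0],
    [[-260,-144,0],-25.9,0],
    [[-266.7,-148.3,0],-25.9,0],
    [[-266.7,-148.3,15],-25.9,0],
    [[-266.7,-148.3,30],-25.9,0],
  ],
)

```text
time_s: 8.62
eef_pos: [396.5, 32.0, 169.4]
ee_rot: [0.0, 0.609, 0.793, 0.0]
force: [-0.4, 0.0, -0.3]
grip_width: 0.169
```

Call:
move_arm(
  series=[
    [[0,0,15],0,0],
    [[0,0,15],0,0],
    [[0,0,15],0,0],
  ],
)

```text
time_s: 9.0
eef_pos: [396.5, 31.9, 155.2]
ee_rot: [0.0, 0.608, 0.794, 0.0]
force: [0.9, 0.6, -1.1]
grip_width: 0.168
```

```bash
python3 - <<'E'
from h import *
s=ctrl.sense();print(s['time_s'],s['eef_pos'],phi(),s['force'],s['grip_width'])
shot('top','top3'); shot('side','side3'); big('side3',190,130,340,270,5,'s7');big('top3',180,170,350,260,4.5,'t7')
E
```

```text
9.0 [396.5095432   31.90703716 155.24331556] 105.04060834678569 [ 0.93242594  0.55418454 -1.13802086] 0.16831358343996553
```

View pics/s7.png

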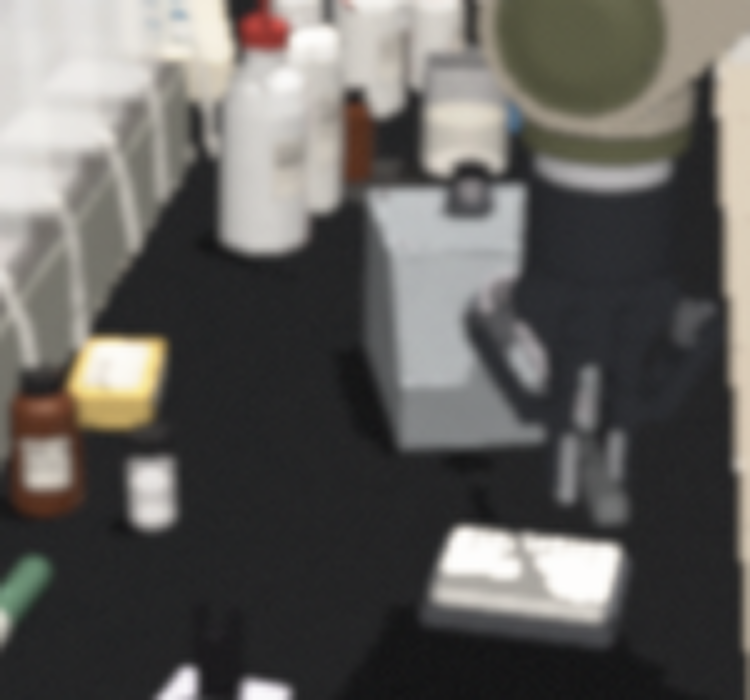

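View pics/t7.png

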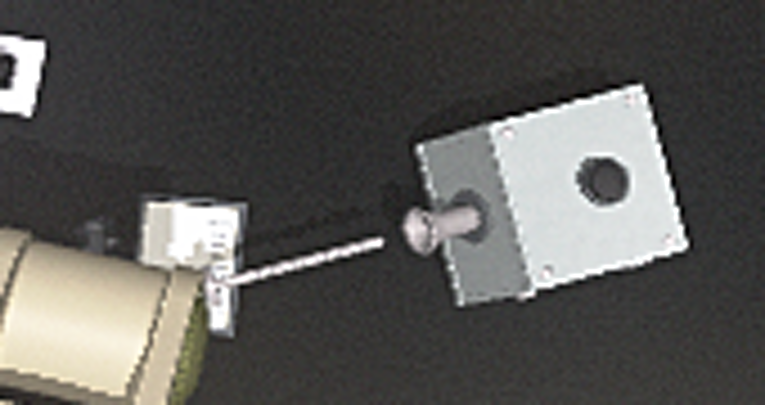

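```bash
python3 - <<'E'
from path import *
P=cloud('top',np.load('pics/top3.npy'))
Q=P[220:237,228:270].reshape(-1,3); Q=Q[(Q[:,2]>85)&(Q[:,2]<120)]
a=(Q[:,:2]-M[:2])@o; t=(Q[:,:2]-M[:2])@np.array([-o[1],o[0]])
for k in range(15,150,10):
    b=(a>=k)&(a<k+10)
    if b.any(): print(k,b.sum(),Q[b,2].mean().round(1),t[b].mean().round(1),a[b].min().round(1))
E
```

```text
25 6 102.8 -1.2 26.9
35 9 104.8 -1.0 36.0
45 7 104.5 -0.8 45.8
55 9 103.0 -0.7 55.7
65 9 104.8 -1.1 65.4
75 9 105.0 -1.0 75.2
85 9 104.6 -0.9 85.9
95 8 104.5 -0.8 97.0
105 9 104.7 -0.7 106.9
115 9 104.4 -1.1 115.8
125 8 105.1 -1.0 125.5
135 8 106.5 -1.4 135.4
145 5 110.7 2.4 145.0
```

```bash
python3 - <<'E'
import numpy as np
L=184
def G(a,z,t): t=np.radians(t); return np.array([a+L*np.cos(t),z+L*np.sin(t)])
g0=G(25,-3,0)
for th in range(0,38,2):
    f=th/35; g=G(-12-1*f,-3-6*f,th)-g0; print(th,'tx',round(g[0],1),'tz',round(-g[1],1))
E
```

```text
0 tx -37.0 tz -0.0
2 tx -37.2 tz -6.1
4 tx -37.6 tz -12.1
6 tx -38.2 tz -18.2
8 tx -39.0 tz -24.2
10 tx -40.1 tz -30.2
12 tx -41.4 tz -36.2
14 tx -42.9 tz -42.1
16 tx -44.6 tz -48.0
18 tx -46.5 tz -53.8
20 tx -48.7 tz -59.5
22 tx -51.0 tz -65.2
24 tx -53.6 tz -70.7
26 tx -56.4 tz -76.2
28 tx -59.3 tz -81.6
30 tx -62.5 tz -86.9
32 tx -65.9 tz -92.0
34 tx -69.4 tz -97.1
36 tx -73.2 tz -102.0
```

Call:
move_arm(
  series=[
    [[-12,0,0],0,0],
    [[-24,0,0],0,0],
    [[-32,0,0],0,0],
    [[-37,0,0],0,0],
    [[-37,0,0],0,0],
  ],
)

```text
time_s: 9.72
eef_pos: [405.8, -4.3, 154.8]
ee_rot: [-0.0, 0.609, 0.793, 0.0]
force: [0.0, 0.4, -1.0]
grip_width: 0.172
```

Rotate to 6° and check the force (relative to the present command).

Call:
move_arm(
  series=[
    [[-0.2,0,-6],0,0],
    [[-0.6,0,-12],0,0],
    [[-1.2,0,-18],0,0],
    [[-1.2,0,-18],0,0],
  ],
)

```text
time_s: 10.22
eef_pos: [405.9, -4.9, 173.2]
ee_rot: [-0.0, 0.609, 0.794, 0.0]
force: [-1.7, 3.5, -2.3]
grip_width: 0.171
```

```bash
cat > look.py <<'E'
from path import *
import sys
n=sys.argv[1]; s=ctrl.sense();print(s['time_s'],s['eef_pos'],phi(),s['force'].round(1),s['wrist_torque'].round(2),s['grip_width'])
shot('top',n)
P=cloud('top',np.load(f'pics/{n}.npy'))
Q=P[205:245,200:275].reshape(-1,3); Q=Q[(Q[:,2]>60)&(Q[:,2]<230)]
a=(Q[:,:2]-M[:2])@o; t=(Q[:,:2]-M[:2])@np.array([-o[1],o[0]])
for k in range(0,150,10):
    b=(a>=k)&(a<k+10)&(abs(t)<5)
    if b.any(): print(k,b.sum(),'a',a[b].mean().round(1),'z',np.median(Q[b,2]).round(1),'t',t[b].mean().round(1))
big(n,180,170,350,260,4.5,n+'b')
E
python3 look.py top4
```

```text
10.225 [405.857371    -4.85659821 173.21351439] 105.0329121437776 [-1.7  3.5 -2.3] [ 0.81  0.25 -0.06] 0.17115927600859035
0 10 a 5.0 z 109.3 t -0.7
10 8 a 14.2 z 111.5 t -0.2
20 8 a 24.5 z 112.6 t -0.5
30 10 a 35.3 z 114.8 t -0.5
40 8 a 45.8 z 113.3 t -0.3
50 8 a 54.8 z 115.2 t -0.7
60 8 a 64.5 z 116.1 t -0.1
70 8 a 74.8 z 115.8 t -0.5
80 9 a 84.7 z 117.6 t -0.4
90 9 a 95.3 z 116.6 t -0.7
100 6 a 103.9 z 119.2 t 0.2
```

Call:
move_arm(
  series=[
    [[-0.8,0,-6.2],0,0],
    [[-1.9,0,-12.2],0,0],
    [[-3.2,0,-18.2],0,0],
    [[-4.7,0,-24],0,0],
    [[-6.4,0,-30],0,0],
    [[-8.3,0,-35.8],0,0],
    [[-10.5,0,-41.5],0,0],
    [[-10.5,0,-41.5],0,0],
  ],
)

```text
time_s: 11.28
eef_pos: [408.9, -15.5, 214.8]
ee_rot: [0.0, 0.609, 0.794, 0.0]
force: [-1.2, 3.3, -2.4]
grip_width: 0.171
```

```bash
python3 look.py top5
```

```text
11.275 [408.90774896 -15.48007691 214.75270893] 105.02855622447487 [-1.2  3.3 -2.4] [ 0.46  0.24 -0.03] 0.17138530502018273
0 9 a 4.6 z 108.9 t -0.8
10 9 a 14.6 z 117.4 t -0.7
20 8 a 24.6 z 120.5 t -0.6
30 9 a 34.9 z 120.4 t -0.5
40 9 a 45.2 z 128.2 t -0.6
50 8 a 54.8 z 129.7 t -0.9
60 9 a 65.0 z 131.6 t 0.0
70 7 a 74.3 z 137.2 t -1.1
80 9 a 84.3 z 138.2 t -0.7
90 5 a 92.4 z 140.3 t -0.4
```

Call:
move_arm(
  series=[
    [[-2.3,0,-5.7],0,0],
    [[-4.9,0,-11.2],0,0],
    [[-7.7,0,-16.7],0,0],
    [[-10.6,0,-22],0,0],
    [[-13.8,0,-27.4],0,0],
    [[-17.2,0,-32.5],0,0],
    [[-20.7,0,-37.6],0,0],
    [[-22.5,0,-40],0,0],
    [[-22.5,0,-40],0,0],
  ],
)

```text
time_s: 12.45
eef_pos: [414.7, -37.3, 254.5]
ee_rot: [0.0, 0.609, 0.794, -0.0]
force: [-0.4, 1.2, -1.1]
grip_width: 0.173
```

```bash
python3 look.py top6; python3 -c "
from h import *
shot('side','side6'); big('side6',230,130,330,230,6,'s8')"
```

```text
12.45 [414.66897356 -37.26187303 254.52322273] 105.03176535958731 [-0.4  1.2 -1.1] [ 0.37  0.12 -0.02] 0.17290448246170412
0 10 a 5.1 z 116.3 t -0.7
10 9 a 14.8 z 122.3 t -0.8
20 8 a 25.0 z 129.0 t -1.6
30 9 a 35.1 z 136.1 t -0.7
40 9 a 45.3 z 142.9 t -0.8
50 9 a 55.1 z 146.4 t -0.7
60 7 a 63.6 z 154.4 t -0.8
70 2 a 72.2 z 159.6 t -4.1
80 2 a 89.5 z 177.2 t -1.4
```

View pics/top6b.png

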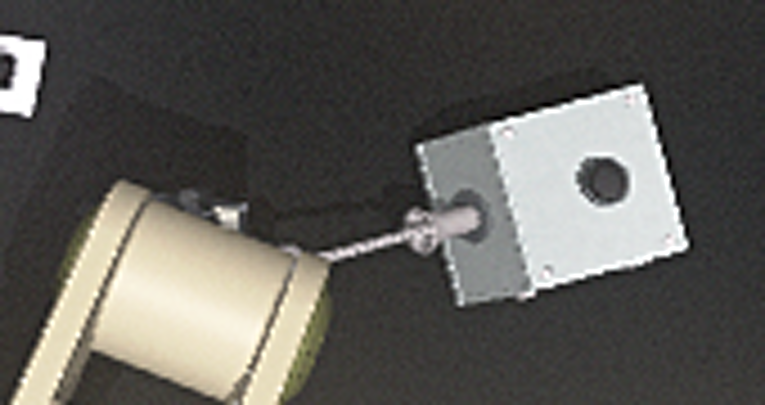

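View pics/s8.png

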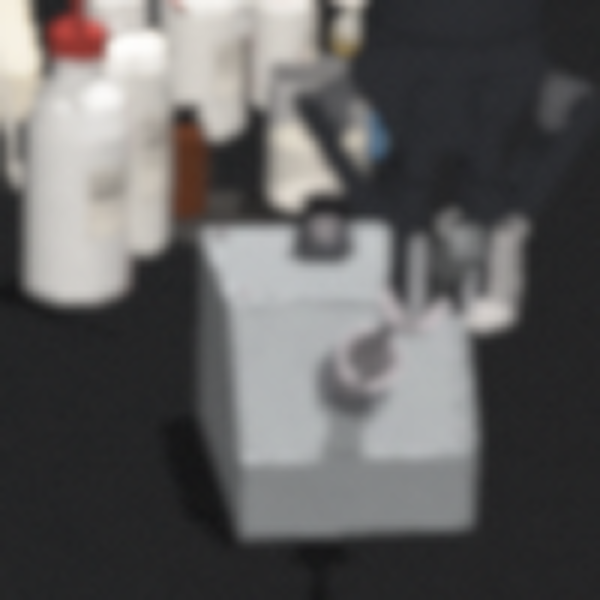

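Call:
move_arm(
  series=[
    [[-3.3,0,2.3],0,0],
    [[-6.6,0,4.6],0,0],
    [[-9.9,0,6.9],0,0],
    [[-13.1,0,9.2],0,0],
    [[-13.1,0,9.2],0,0],
  ],
)

```text
time_s: 13.18
eef_pos: [418.0, -50.1, 244.9]
ee_rot: [-0.0, 0.609, 0.793, -0.0]
force: [-0.0, 0.6, -3.1]
grip_width: 0.169
```

```bash
python3 look.py top7
```

```text
13.175 [418.0021777  -50.06627774 244.94759776] 105.01748552644692 [-0.   0.6 -3.1] [ 0.33  0.08 -0.05] 0.1692679011329188
0 10 a 5.0 z 111.8 t -0.7
10 9 a 14.6 z 116.6 t -0.7
20 8 a 24.8 z 127.1 t -0.8
30 9 a 35.1 z 131.4 t -0.7
40 10 a 45.2 z 137.1 t -0.3
50 5 a 53.9 z 145.3 t -2.1
70 3 a 72.6 z 169.9 t -0.3
```

Call:
move_arm(
  series=[
    [[-6,0,4.2],0,0],
    [[-12,0,8.4],0,0],
    [[-18,0,12.6],0,0],
    [[-24,0,16.8],0,0],
    [[-30,0,21],0,0],
    [[-36,0,25.2],0,0],
    [[-42,0,29.4],0,0],
    [[-49.1,0,34.4],0,0],
    [[-49.1,0,34.4],0,0],
  ],
)

```text
time_s: 14.35
eef_pos: [430.8, -97.6, 210.4]
ee_rot: [-0.0, 0.609, 0.793, -0.0]
force: [0.2, -0.1, -1.3]
grip_width: 0.171
```

```bash
python3 look.py top8;python3 -c "
from h import *
shot('side','side8'); big('side8',230,130,330,230,6,'s9')"
```

```text
14.35 [430.76713926 -97.62755038 210.43484612] 105.00417094650619 [ 0.2 -0.1 -1.3] [0.18 0.08 0.05] 0.17095348264913438
0 7 a 4.3 z 109.5 t -2.0
10 1 a 10.8 z 116.4 t -2.9
```

View pics/s9.png

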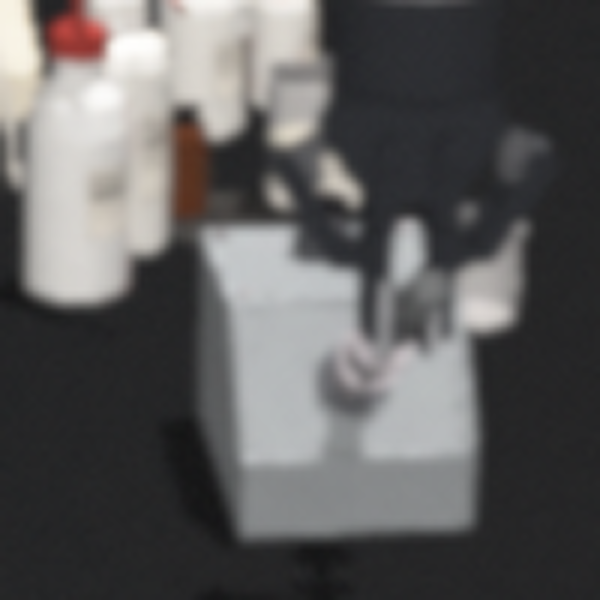

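Call:
move_arm(
  series=[
    [[-4.1,0,2.9],0,0],
    [[-8.2,0,5.7],0,0],
    [[-12.3,0,8.6],0,0],
    [[-16.4,0,11.5],0,0],
    [[-19,0,13.3],0,0],
    [[-19,0,13.3],0,0],
  ],
)

```text
time_s: 15.2
eef_pos: [435.7, -115.7, 197.4]
ee_rot: [0.0, 0.609, 0.793, -0.0]
force: [0.1, -0.1, -2.5]
grip_width: 0.172
```

Call:
move_arm(
  series=[
    [[-1,0,0.7],0,0],
    [[-2,0,1.4],0,0],
    [[-2,0,1.4],0,0],
  ],
)

```text
time_s: 15.58
eef_pos: [436.2, -117.5, 196.1]
ee_rot: [0.0, 0.608, 0.794, -0.0]
force: [0.5, -0.5, -1.8]
grip_width: 0.17
```

Call:
move_arm(
  series=[
    [[-1,0,0.7],0,0],
    [[-2,0,1.4],0,0],
    [[-3,0,2.1],0,0],
    [[-3,0,2.1],0,0],
  ],
)

```text
time_s: 16.08
eef_pos: [437.0, -120.4, 193.9]
ee_rot: [0.0, 0.609, 0.794, -0.0]
force: [0.1, -0.9, -1.6]
grip_width: 0.173
```

Call:
move_arm(
  series=[
    [[-0.8,0,0.6],0,0],
    [[-1.6,0,1.2],0,0],
    [[-1.6,0,1.2],0,0],
  ],
)

```text
time_s: 16.45
eef_pos: [437.4, -121.9, 192.8]
ee_rot: [0.0, 0.609, 0.794, -0.0]
force: [-0.5, -0.1, -1.3]
grip_width: 0.17
```

```bash
python3 -c "
from h import *
shot('side','side9'); big('side9',268,160,318,205,14,'s10');shot('top','top9'); big('top9',255,200,305,240,14,'t10')"
```

```text
(no output)
```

View pics/s10.png

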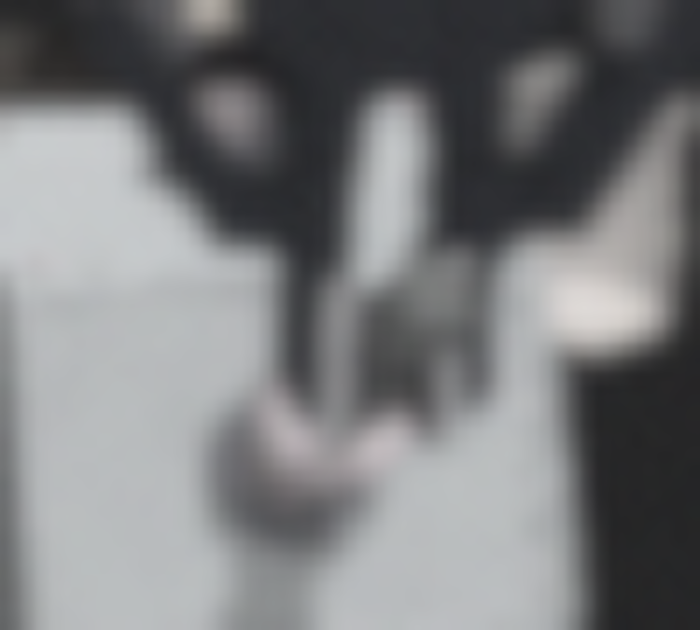

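View pics/t10.png

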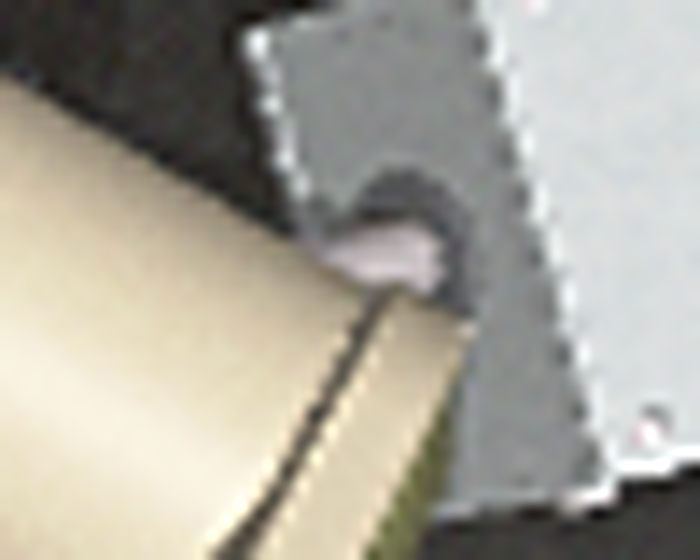

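Call:
move_arm(
  series=[
    [[-0.8,0,0.6],0,0],
    [[-1.6,0,1.2],0,0],
    [[-1.6,0,1.2],0,0],
  ],
)

```text
time_s: 16.92
eef_pos: [437.6, -122.4, 192.4]
ee_rot: [-0.001, 0.609, 0.794, 0.001]
force: [-4.3, 10.0, 12.6]
grip_width: 0.171
```

Call:
move_arm(
  series=[
    [[-0.8,0,0.6],0,0],
    [[-1.6,0,1.2],0,0],
    [[-1.6,0,1.2],0,0],
  ],
)

```text
time_s: 17.3
eef_pos: [437.8, -122.8, 191.9]
ee_rot: [-0.002, 0.608, 0.794, 0.001]
force: [-9.7, 20.3, 26.1]
grip_width: 0.172
```

Call:
move_arm(
  series=[
    [[1.8,0,-1.3],0,0],
    [[1.8,0,-1.3],0,0],
    [[1.8,0,-1.3],0,0],
  ],
)

```text
time_s: 17.68
eef_pos: [437.6, -122.5, 192.2]
ee_rot: [-0.001, 0.609, 0.794, 0.001]
force: [-3.0, 8.8, 8.5]
grip_width: 0.173
```

Call:
move_arm(
  series=[
    [[6,0,-4.2],0,0],
    [[16,0,-11.2],0,0],
    [[28,0,-19.6],0,0],
    [[40,0,-28],0,0],
    [[52,0,-36.4],0,0],
    [[64,0,-44.8],0,0],
    [[78,0,-54.6],0,0],
    [[92,0,-64.4],0,0],
    [[106,0,-74.2],0,0],
    [[118,0,-82.6],0,0],
  ],
)

```text
time_s: 18.92
eef_pos: [406.9, -8.4, 275.1]
ee_rot: [0.0, 0.608, 0.794, 0.0]
force: [-0.3, 0.6, -0.6]
grip_width: 0.171
```

Call:
move_arm(
  series=[
    [[8,0,-5.6],0,0],
    [[8,0,-5.6],0,0],
    [[8,0,-5.6],0,0],
  ],
)

```text
time_s: 19.3
eef_pos: [405.0, -1.7, 279.6]
ee_rot: [-0.0, 0.609, 0.793, -0.0]
force: [-0.8, 0.0, -1.9]
grip_width: 0.168
```

```bash
python3 look.py top10;python3 -c "
from h import *
shot('side','side10'); big('side10',230,130,330,230,6,'s11')"
```

```text
19.3 [405.02748606  -1.69561421 279.64036711] 105.02598827474706 [-0.8  0.  -1.9] [0.03 0.   0.  ] 0.1678070706119972
0 11 a 5.0 z 93.1 t -0.6
10 1 a 10.9 z 93.4 t 0.4
20 2 a 27.9 z 127.6 t 0.4
30 9 a 35.1 z 133.6 t -0.7
40 9 a 45.3 z 141.2 t -0.8
50 8 a 55.5 z 148.7 t -0.2
60 9 a 64.8 z 154.6 t -0.3
70 9 a 74.6 z 160.3 t -0.7
80 10 a 84.6 z 166.8 t -0.8
90 10 a 95.3 z 174.8 t -0.2
100 8 a 104.3 z 183.8 t -0.6
110 4 a 112.4 z 186.3 t 0.5
```

View pics/s11.png

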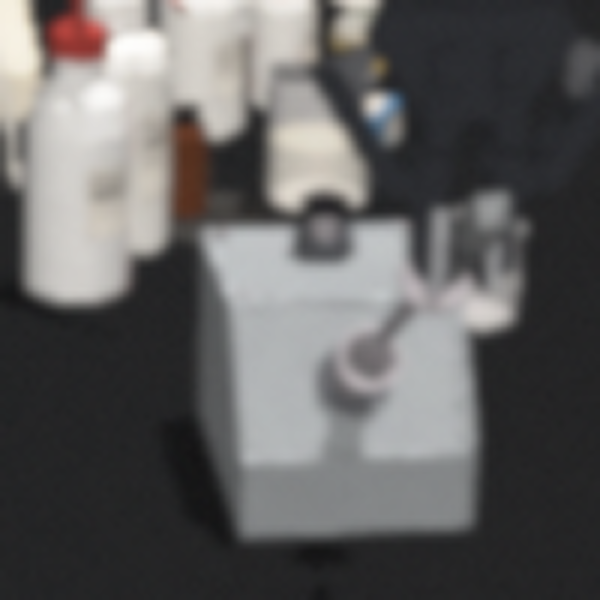

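View pics/top10b.png

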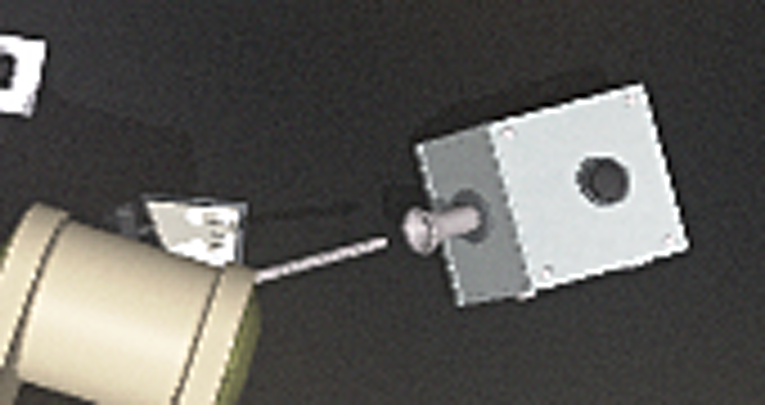

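Call:
move_arm(
  series=[
    [[0,-15,-15],0,0],
    [[0,-30,-28],0,0],
    [[-15,-38,-28],0,0],
    [[-40,-38,-28],0,0],
    [[-70,-38,-28],0,0],
    [[-95,-38,-28],0,0],
    [[-107,-38,-24],0,0],
    [[-107,-38,-14],0,0],
    [[-107,-38,-5],0,0],
    [[-107,-38,-5],0,0],
  ],
)

```text
time_s: 20.65
eef_pos: [395.7, -114.0, 284.1]
ee_rot: [-0.001, 0.608, 0.794, -0.0]
force: [0.3, -0.5, -0.8]
grip_width: 0.167
```

```bash
cat > look2.py <<'E'
from path import *
import sys
n=sys.argv[1]; box=[int(k) for k in sys.argv[2:6]]; s=ctrl.sense();print(s['time_s'],s['eef_pos'],phi(),s['force'].round(1),s['wrist_torque'].round(2),s['grip_width'])
shot('top',n); shot('side',n+'s')
G=s['eef_pos'][:2]
P=cloud('top',np.load(f'pics/{n}.npy'))
Q=P.reshape(-1,3); Q=Q[(Q[:,2]>60)&(Q[:,2]<260)]
a=(Q[:,:2]-G)@-o; t=(Q[:,:2]-G)@np.array([-o[1],o[0]])
for k in range(20,210,10):
    b=(a>=k)&(a<k+10)&(abs(t)<4)
    if b.any(): print(k,b.sum(),'a',a[b].mean().round(1),'z',np.median(Q[b,2]).round(1),'t',t[b].mean().round(1))
big(n,*box,4.5,n+'b')
E
python3 look2.py top11 180 150 350 260
```

```text
20.65 [ 395.74334793 -113.9921981   284.1255333 ] 105.08032932827861 [ 0.3 -0.5 -0.8] [-0.01  0.01 -0.03] 0.16706074581105823
50 5 a 56.4 z 193.1 t -1.4
60 7 a 64.0 z 190.4 t -0.3
70 9 a 74.5 z 180.0 t -0.2
80 9 a 84.8 z 176.5 t 0.0
90 8 a 95.2 z 168.3 t -0.4
100 11 a 104.9 z 158.4 t -0.9
110 11 a 114.9 z 153.1 t -0.8
120 9 a 125.5 z 146.0 t -0.6
130 9 a 135.7 z 142.5 t -0.9
140 5 a 143.9 z 137.7 t -0.9
150 9 a 155.0 z 110.3 t -0.5
160 8 a 164.9 z 109.7 t 0.3
170 8 a 174.4 z 111.6 t -0.3
180 8 a 185.0 z 108.3 t 0.1
190 9 a 195.8 z 111.6 t 0.1
200 8 a 206.0 z 113.7 t -0.3
```

View pics/top11b.png

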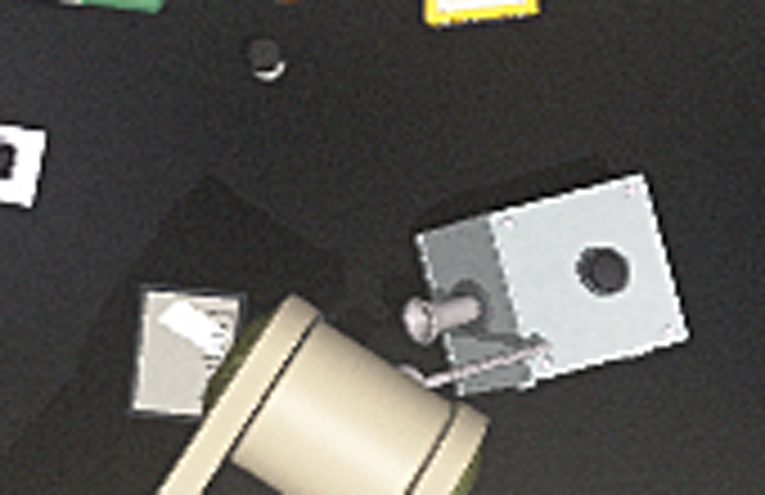

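Call:
move_arm(
  series=[
    [[0,0,9],0,0],
    [[0,0,17],0,0],
    [[4,0,24],0,0],
    [[8.4,0,30],0,0],
    [[12,0,37],0,0],
    [[15.7,0,44],0,0],
    [[15.7,0,44],0,0],
  ],
)

```text
time_s: 21.62
eef_pos: [391.8, -99.2, 240.4]
ee_rot: [-0.001, 0.608, 0.794, 0.0]
force: [-0.9, 0.1, -0.3]
grip_width: 0.169
```

```bash
python3 look2.py top12 180 150 350 260
```

```text
21.625 [391.79817588 -99.1717972  240.40659122] 105.05521320331613 [-0.9  0.1 -0.3] [0.01 0.01 0.04] 0.16918865738251448
50 6 a 56.2 z 177.1 t -0.4
60 8 a 64.9 z 159.6 t -0.4
70 8 a 75.6 z 154.4 t -0.4
80 8 a 85.8 z 150.3 t 0.1
90 8 a 95.4 z 145.9 t -0.3
100 8 a 105.1 z 142.5 t -0.7
110 11 a 114.2 z 136.2 t -0.9
120 9 a 124.6 z 130.7 t -0.6
130 7 a 133.6 z 129.7 t -0.3
140 8 a 143.5 z 123.0 t -0.2
150 8 a 153.7 z 120.0 t -0.5
160 9 a 164.3 z 112.9 t -0.4
170 9 a 175.2 z 108.9 t 0.1
180 9 a 185.6 z 110.0 t 0.1
190 7 a 195.8 z 109.7 t -0.1
200 8 a 205.1 z 110.6 t -0.2
```

Call:
move_arm(
  series=[
    [[3,0,8],0,0],
    [[6,0,15],0,0],
    [[8.4,0,22],0,0],
    [[10.7,0,30],0,0],
    [[12.6,0,38],0,0],
    [[14.1,0,45],0,0],
    [[15.3,0,52],0,0],
    [[16.2,0,59],0,0],
    [[16.2,0,59],0,0],
  ],
)

```text
time_s: 22.85
eef_pos: [387.7, -83.9, 181.5]
ee_rot: [-0.0, 0.609, 0.794, -0.0]
force: [0.3, 0.2, -0.9]
grip_width: 0.169
```

```bash
python3 look2.py top13 180 150 350 260
```

```text
22.85 [387.67153504 -83.86393708 181.45646604] 105.03605073909456 [ 0.3  0.2 -0.9] [-0.1  -0.01  0.07] 0.16890819722135056
40 1 a 49.8 z 123.0 t -3.8
50 7 a 55.5 z 135.0 t -0.6
60 8 a 64.3 z 125.4 t -0.4
70 7 a 74.2 z 124.7 t -0.5
80 8 a 84.8 z 122.2 t 0.0
90 8 a 95.6 z 122.0 t -0.2
100 8 a 105.7 z 122.1 t -0.7
110 7 a 116.1 z 121.3 t -0.9
120 8 a 125.0 z 120.8 t -0.8
130 8 a 134.4 z 120.2 t -0.4
140 8 a 144.2 z 117.4 t -0.9
150 8 a 155.0 z 119.4 t -0.1
160 8 a 164.6 z 119.1 t 0.2
170 8 a 174.2 z 114.5 t 0.4
180 8 a 184.3 z 110.2 t -0.0
190 10 a 194.9 z 109.7 t -0.2
200 8 a 206.0 z 108.1 t -0.2
```

View pics/top13b.png

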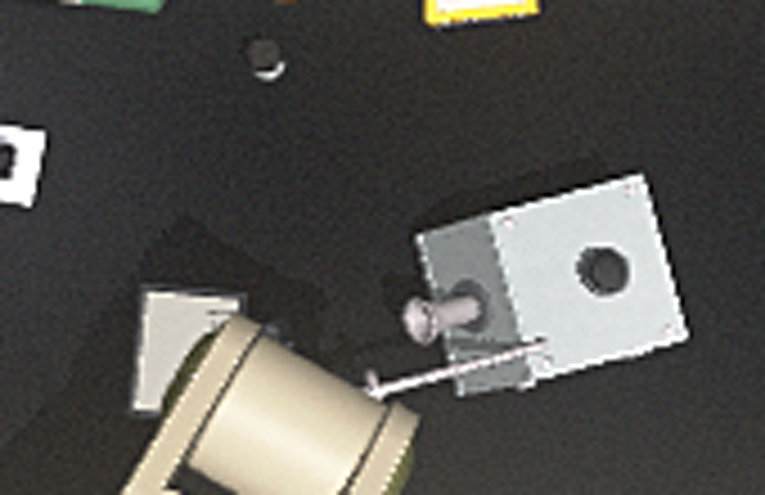

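Call:
move_arm(
  series=[
    [[0.3,0,5],0,0],
    [[0.5,0,11],0,0],
    [[0.5,0,11],0,0],
    [[0.5,0,5],0,0],
    [[0.5,0,-10],0,0],
    [[0.5,0,-40],0,0],
    [[0.5,0,-50],0,0],
    [[0.5,0,-50],0,0],
  ],
)

```text
time_s: 23.95
eef_pos: [387.7, -83.4, 232.0]
ee_rot: [0.0, 0.609, 0.794, 0.0]
force: [0.0, 0.2, -1.2]
grip_width: 0.168
```

```bash
python3 look2.py top14 180 150 350 260
```

```text
23.95 [387.68420167 -83.4204834  231.98538519] 105.03067967460987 [ 0.   0.2 -1.2] [ 0.    0.06 -0.  ] 0.16804435993927022
40 2 a 47.9 z 179.1 t -3.5
50 7 a 55.3 z 189.6 t -0.1
60 8 a 65.2 z 180.1 t -0.4
70 9 a 75.3 z 178.1 t -0.8
80 8 a 84.5 z 178.8 t -0.1
90 9 a 94.4 z 178.9 t -0.5
100 9 a 105.2 z 181.1 t -0.6
110 8 a 115.8 z 178.6 t -0.0
120 10 a 125.9 z 179.9 t -0.2
130 13 a 135.1 z 178.8 t -0.8
140 10 a 145.1 z 175.3 t -1.1
150 13 a 154.8 z 175.8 t -1.4
160 11 a 164.7 z 176.7 t -0.4
170 9 a 173.9 z 177.9 t -1.5
180 5 a 186.1 z 109.5 t -0.7
190 9 a 194.6 z 111.1 t -0.0
200 8 a 205.0 z 109.0 t -0.1
```

Call:
move_arm(
  series=[
    [[20,5,0],0,0],
    [[55,13,0],0,0],
    [[95,22,0],0,0],
    [[135,31,0],0,0],
    [[175,41,0],0,0],
    [[212,49,0],0,0],
    [[238,55,10],0,0],
    [[248,57.7,30],0,0],
    [[248,57.7,55],0,0],
    [[248,57.7,75],0,0],
  ],
)

```text
time_s: 25.3
eef_pos: [378.4, 171.1, 155.1]
ee_rot: [-0.001, 0.608, 0.794, -0.001]
force: [0.5, 0.2, -0.9]
grip_width: 0.17
```

Call:
move_arm(
  series=[
    [[0,0,12],0,0],
    [[0,0,19],0,0],
    [[0,0,19],0,0],
    [[0,0,19],0,0],
  ],
)

```text
time_s: 25.8
eef_pos: [379.3, 171.1, 138.3]
ee_rot: [0.0, 0.609, 0.794, 0.0]
force: [-0.6, -0.1, -1.7]
grip_width: 0.173
```

```bash
python3 look2.py top15 120 140 330 260; python3 -c "
from h import *
big('top15s',170,140,340,340,3.5,'s15')"
```

```text
25.8 [379.32153991 171.07926393 138.33657104] 105.0317898130641 [-0.6 -0.1 -1.7] [ 0.05 -0.02 -0.03] 0.17289171754426946
20 1 a 29.8 z 92.5 t -3.5
30 8 a 35.3 z 90.3 t 0.4
40 8 a 44.8 z 86.9 t -0.1
50 9 a 55.9 z 94.6 t -0.2
60 8 a 64.7 z 84.7 t -0.3
70 7 a 75.0 z 86.7 t -0.4
80 8 a 85.5 z 85.4 t -0.4
90 7 a 96.2 z 85.8 t -0.7
100 7 a 104.8 z 85.9 t -0.2
110 8 a 114.6 z 84.9 t -0.3
120 7 a 124.8 z 85.6 t -0.5
130 7 a 135.0 z 86.5 t -0.1
140 8 a 145.2 z 82.7 t -0.2
150 7 a 154.8 z 85.1 t -0.3
160 8 a 164.5 z 84.4 t -0.4
170 6 a 174.1 z 86.0 t -0.8
```

View pics/top15.png

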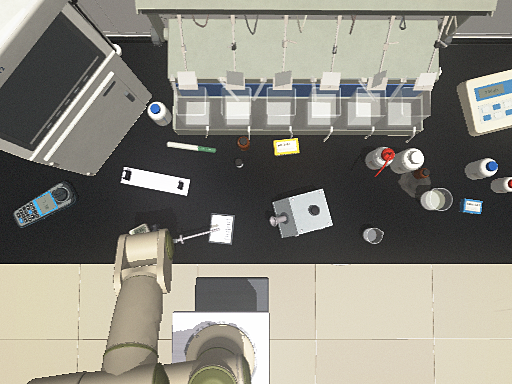

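View pics/s15.png

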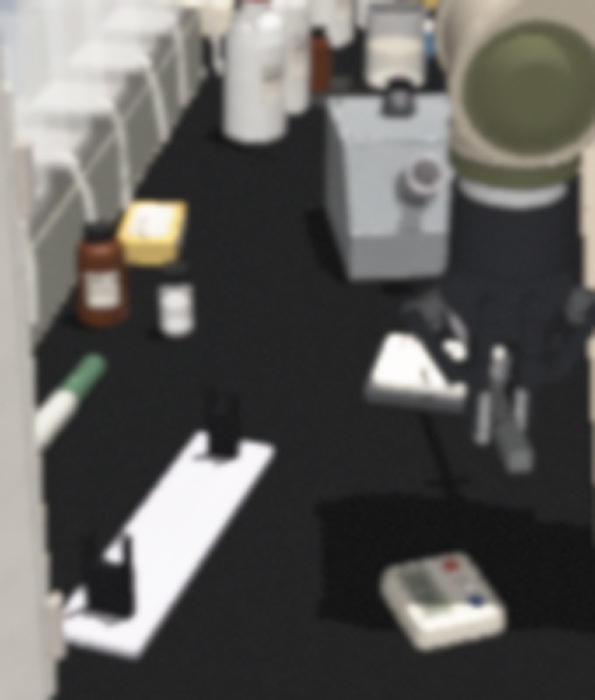

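Call:
move_arm(
  series=[
    [[0,0,0],0,0],
    [[0,0,0],0,0],
    [[0,0,0],0,0],
    [[0,0,0],0,0],
  ],
)

```text
time_s: 26.4
eef_pos: [379.1, 171.1, 137.9]
ee_rot: [-0.0, 0.609, 0.794, 0.0]
force: [0.1, -0.1, -1.7]
grip_width: 0.172
```

```bash
python3 - <<'E'
from path import *
s=ctrl.sense(); print(s['time_s'],s['eef_pos'],abs(s['dq']).max(),s['grip_width'])
P=cloud('top',np.load('pics/top15.npy')).reshape(-1,3); P=P[(P[:,2]>70)&(P[:,2]<110)]
d=(P[:,:2]-s['eef_pos'][:2])@-o; t=(P[:,:2]-s['eef_pos'][:2])@np.array([-o[1],o[0]]); b=(abs(t)<6)&(d<200)
k=np.argmax(np.where(b,d,-1)); print('tip',P[k],d[k],'tile',(425.3,-.9), 'plunger z',[round(cloud('top',np.load('pics/top15.npy'))[r,314,2]) for r in (208,210,212)])
print(ctrl.finish_job())
E
```

```text
26.4 [379.06279481 171.05848736 137.9007864 ] 0.0021141791384883075 0.1724426309190462
tip [427.70052884   0.78472398  82.55004621] 177.06019746863078 tile (425.3, -0.9) plunger z [143, 142, 145]
the job is handed in; nothing more can be done
None
```

I carried out the whole job and handed it in at 26.4 s. No verdict was reported.

**What I did:**
- **Plunger:** I pressed it to its stop, reading 14 N against the 5.6 N needed, and let it spring back.
- **Insertion:** I gripped the rod at 20 N. The tool cannot tilt, so I turned the rod in the jaws against the tube's flare until it lay at about 35°. I then slid it in until the collar stopped on the mouth.
- **Withdrawal:** I drew the rod out until its tip was about 30 mm clear of the mouth. I levelled it by pressing the shaft lightly on the sump's flat top.
- **Final pose:** I carried the rod over the tile and left it there, still held in the gripper.

**Last checks:**
- **Tip position:** The tip is about 3 mm from the tile middle sideways and about 60 mm above its top.
- **Rod:** It is level within about 2°, held at opening 0.17, with the joints nearly still.
- **Plunger:** It is up, at 142–145 mm.
- **Bystanders:** None appear to have moved in the last pictures; I did not measure their positions.

**Disagreements:**
- **Force at the stop:** For about 0.1–0.4 s it reached about 34 N at the wrist, close to the 40 N limit. I backed off to about 12 N, with the collar still seated.
- **Seating depth:** The collar stopped about 4 mm later than I had computed, because the rod had slipped back that much in the jaws. I allowed for this afterwards.

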